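# Put the mixed-up oiling set back on its coloured coasters

### The job

The things of the oiling set have been put back on the wrong coasters. Rearrange them, setting a thing down on a free spot of the bench where you need room, until each stands upright and centred on the coaster of its own colour: the red pot on red, the blue pot on blue, the black loupe on black and the white tin on white. Keep them all upright as you carry them, and leave the pocket watch and the eraser undisturbed.

Things in the scene. Friction and masses are not known exactly. Their poses are not given: they have to be found in the camera images.
- red_pot: round red oil pot with a black knobbed lid, 34 mm across, 20 mm high in all; the red part that is gripped is 11 mm high; about 30 g. Origin: centre of its underside; z up when it stands. Starts on a coaster of another colour.
- blue_pot: round plain blue oil pot, 34 mm across, 11 mm high; about 30 g. Origin: centre of its underside; z up when it stands. Starts on a coaster of another colour.
- black_loupe: black eye loupe standing on its wide end, a slightly tapered round cup 34 mm across low down, 31 mm high; about 12 g. Origin: centre of its underside; z up when it stands. Starts on a coaster of another colour.
- white_tin: round whitish parts tin with a lid, 43 mm across, 16 mm high; about 30 g. Origin: centre of its underside; z up when it stands. Starts on a coaster of another colour.
- red_coaster: a fixed flat round dark steel coaster, 80 mm across and 4 mm high, with a red pad 72 mm across and a thin centring ring of bare steel, 54 mm across; no raised rim. Origin: centre of its underside, on the bench (its top is 4 mm higher); z up.
- blue_coaster: a fixed flat round dark steel coaster, 80 mm across and 4 mm high, with a blue pad 72 mm across and a thin centring ring of bare steel, 54 mm across; no raised rim. Origin: centre of its underside, on the bench (its top is 4 mm higher); z up.
- black_coaster: a fixed flat round dark steel coaster, 80 mm across and 4 mm high, with a black pad 72 mm across and a thin centring ring of bare steel, 54 mm across; no raised rim. Origin: centre of its underside, on the bench (its top is 4 mm higher); z up.
- white_coaster: a fixed flat round dark steel coaster, 80 mm across and 4 mm high, with a white pad 72 mm across and a thin centring ring of bare steel, 54 mm across; no raised rim. Origin: centre of its underside, on the bench (its top is 4 mm higher); z up.
- pocket_watch: bystander: pale-dialled pocket watch lying on the bench, 49 x 67 mm, 14 mm high. Origin: centre of its underside.
- eraser: bystander: blue-and-white eraser lying on the bench, 18 x 42 mm, 12 mm high. Origin: centre of its underside.
Things that resemble listed ones, but are neither listed nor needed, are in the scene too. Leave any yellow look-alike of the red_coaster alone.

How it is judged (in metres and radians):
At the end, for the whole second after the job is handed in: Red pot, blue pot, black loupe and white tin each stand on the coaster of their own colour, at rest, upright within 0.12 rad, base resting on the coaster (origin under 8 mm above the coaster's underside) and centre within 14 mm of the coaster's centre (horizontal distance between red_pot and red_coaster below 0.014 m and z of red_pot in the frame of red_coaster below 0.008 m and angle between each of red_pot, blue_pot, black_loupe, white_tin's own z axis and vertical below 0.12 rad and linear speed of each of red_pot, blue_pot, black_loupe, white_tin below 0.02 m/s and horizontal distance between blue_pot and blue_coaster below 0.014 m and z of blue_pot in the frame of blue_coaster below 0.008 m and horizontal distance between black_loupe and black_coaster below 0.014 m and z of black_loupe in the frame of black_coaster below 0.008 m and horizontal distance between white_tin and white_coaster below 0.014 m and z of white_tin in the frame of white_coaster below 0.008 m); the robot touches nothing.
It fails at once if a pot, the loupe or the tin is tipped over (more than 0.7 rad) (angle between any of red_pot, blue_pot, black_loupe, white_tin's own z axis and vertical above 0.7 rad).
It fails at once if the pocket watch is moved more than 15 mm (distance of pocket_watch from where it was at the start of the episode above 0.015 m).
It fails at once if the eraser is moved more than 15 mm (distance of eraser from where it was at the start of the episode above 0.015 m).
It also fails if it takes over 120 s, if anything falls off the work surface, if the arm or the gripper's body presses on something with over 40 N, if the wrist force passes 120 N, or if a joint passes its speed limit or range.

### The arm

A 6-joint arm with a two-finger parallel gripper is mounted at the origin on a cart in front of the work surface, level with it; the furniture and walls round the work are solid. World frame = base frame: x ahead of the robot, y to its left, z up, the work surface at z = 0. Lengths are in mm, angles in rad, forces in N, time in s.
With the tool pointing down it reaches from about 375 to 975 mm from the base axis. Payload 3.8 kg.
Tool frame: the origin (TCP) lies at the centre of the arm's flange, where the gripper is bolted on; the fingertips stand 166 mm ahead of it and the grasp point (between the pads) lies 147 mm ahead of it; z points along the fingers, y is the line along which they close (so a half turn about z gives the same grasp; the last joint's range is limited). The gripper opens to 88 mm and grips with 3 to 60 N. Pads are 18 mm wide; open, the fingers measure 123 mm over their backs; the gripper's body (75 mm by 187 mm) begins 45 mm behind the grasp point.
Start: joints at [-1.306, 0.264, 1.604, -0, 1.274, -0.037], TCP at [200.631, -644.49, 404.706] pointing down, gripper open.
Joint ranges: [-2.63, 2.63], [-0.94, 2.18], [0.31, 2.57], [-1.31, 4.45], [0, 2.66], [-2.55, 2.55]. Speed limits (rad/s): [2.57, 2.57, 3.14, 3.14, 3.14, 3.14].

### API

Orientations are given as a unit quaternion [x, y, z, w].
In Python, from cell import robot, cams, ticket gives the robot as it stands.
- The arm moves only by the shell command python3 -m creep 'ROWS'. ROWS is JSON, a list of rows, each a list of 5 numbers: the shift along the tool's x, y, z in mm, then the turn about the tool's z in degrees, then the opening, from 0 (shut) to 1 (fully open). In form: [[x, y, z, twist, grip], ...]. A call has 1 to 10 rows; each row is the pose to reach, as a shift and turn from the pose commanded when the call began, along the tool's axes at that moment; what a row does not reach only later rows make up. A row lasts 1/10 s, in which the tool goes at most 50 mm and 8.59 degrees, less where a joint would pass 70% of its speed; a pose out of reach is approached as far as the arm can. A call with a gripper value outside its range is refused whole. The fingers move at their own pace and stop on an object; the grip force is fixed at half the most. Time passes only in rows, so rows that repeat a pose let the fingers close. It gives the time, the measured TCP pose, the force, the opening and the grip force at its end, in the units of the state.
- robot.sense(): the state, without advancing time (a new reading comes with each control period).
- cams.grab_frame(name): name is "scene" or "top" or "wrist"; returns a dict with "frame" (384x512x3 uint8, red, green, blue), "fx", "fy", "cx", "cy" (pixels), "rvec" (rotation vector, rad) and "tvec" (3), from world to camera coordinates, as OpenCV has them. Camera axes: x right, y down, z forward; pixel columns grow to the right and rows downward; lengths in mm; the calibration is good to about 2 mm. A picture is of the moment at which its call begins. There is no depth.
- ticket.close_job(): hands the job in; it is judged then, once.
The state is a dict: "time": time; "q": joint angles; "dq": joint speeds; "effort": joint torques, N m; "tool_pos": TCP position; "tcp_rot": TCP orientation; "wrist_force": force on the tool from outside, world axes, zero at the start; "moment": the same for the moment, N m; "grip_width": opening from 0.0 (shut) to 1.0 (fully open); "gripper_force": force on a finger pad.
Only numpy, scipy, OpenCV 4.12 (cv2) and the standard library are available. Lean on these libraries where they do the work, as an engineer would, in place of code of your own. Each camera call takes 0.05 s, during which the arm holds its last target. There are 200 camera calls.

## Working session

There is one attempt and no reset: what is moved stays moved. The work goes in short steps, Python scripts to look and compute and a shell command to move; the robot and the scene stay as the last step left them, time stands still between calls to the robot, and variables do not carry over. Pictures are saved under pics/ and viewed, at most 18 in all, crops included, and the job is handed in when it is done.

```bash
mkdir -p pics; ls
python3 - <<'E'
from cell import robot,cams
import cv2
s=robot.sense();print(s['time'],s['tool_pos'],s['tcp_rot'],s['grip_width'])
for n in('scene','top'):
    f=cams.grab_frame(n);cv2.imwrite(f'pics/{n}0.png',f['frame'][:,:,::-1])
    print(n,f['fx'],f['cx'],f['cy'],f['rvec'],f['tvec'])
E
```

```text
pics
0.0 [ 200.54346805 -644.17255108  403.43109163] [ 9.88635545e-01  1.50328272e-01 -1.15246704e-04 -1.07519591e-03] 0.9980827178390023
scene 346.98311013788935 257.6465725298531 192.30672930841612 [ 1.15749796 -2.247129    1.06810925] [398.67278177 219.56827379 635.96556422]
top 441.5843298517624 253.58982663437865 187.91333826362433 [ 2.18113033 -2.19351158  0.0576575 ] [169.77313253 475.75978892 917.42392856]
```

View pics/scene0.png

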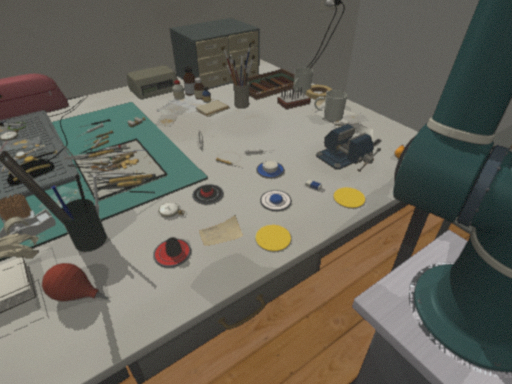

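View pics/top0.png

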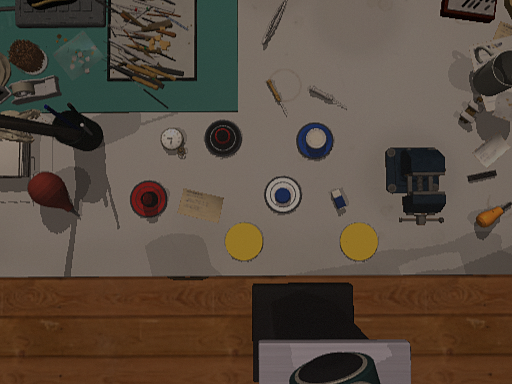

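The top view shows the black loupe on the red coaster (148,199), the red pot on black (223,137), the white tin on blue (315,140) and the blue pot on white (283,195). The yellow look-alikes are at (243,241) and (359,241), the watch is at (172,140) and the eraser at (339,199). In the scene view these are at (172,251), (207,193), (270,169), (276,200), yellow (273,238)/(349,198), watch (168,209) and eraser (314,185).

Things that could be confused in top pixels:
- **Red pot:** (223,137) versus the red bulb (50,190) and the red coaster (148,199).
- **Blue pot:** (283,195) versus the blue eraser (339,199).
- **White tin:** (316,138) versus the watch (172,140).
- **Loupe:** (148,199) versus the black lamp foot (78,130).

I choose the four standing on coasters.

```bash
cat > h.py <<'E'
import cv2,numpy as np
from cell import robot,cams
def cam(f):
    K=np.array([[f['fx'],0,f['cx']],[0,f['fy'],f['cy']],[0,0,1.]]);R=cv2.Rodrigues(np.array(f['rvec']))[0];t=np.array(f['tvec'],float).reshape(3,1)
    return K,R,t
def cast(f,px,z):
    K,R,t=cam(f);c=(-R.T@t)[:,0];d=R.T@np.linalg.inv(K)@np.array([px[0],px[1],1.]);return c+d*(z-c[2])/d[2]
def proj(f,p):
    K,R,t=cam(f);q=K@(R@np.array(p,float).reshape(3,1)+t);return (q[:2]/q[2])[:,0]
def tri(f,p,g,q):
    P=[K@np.hstack([R,t]) for K,R,t in(cam(f),cam(g))]
    X=cv2.triangulatePoints(P[0],P[1],np.array(p,float).reshape(2,1),np.array(q,float).reshape(2,1))[:,0];return X[:3]/X[3]
def mask(img,col):
    h,s,v=[c.astype(int) for c in cv2.split(cv2.cvtColor(img,cv2.COLOR_RGB2HSV))]
    return ({'red':((h<10)|(h>170))&(s>120)&(v>50),'blue':(h>100)&(h<130)&(s>110)&(v>50),'dark':(v<60),
     'white':(s<60)&(v>175),'yellow':(h>18)&(h<35)&(s>130)}[col]).astype(np.uint8)
def ell(img,col,at,win=30):
    """ellipse of hull of the mask blobs near a pixel"""
    m=mask(img,col);w=np.zeros_like(m);cv2.circle(w,tuple(int(a) for a in at),win,1,-1);m&=w
    n,l,st,ce=cv2.connectedComponentsWithStats(m)
    i=1+np.argmax(st[1:,4]);p=cv2.findContours((l==i).astype(np.uint8),0,1)[0][0]
    return cv2.fitEllipse(cv2.convexHull(p))
E
python3 - <<'E'
from h import *
S=cams.grab_frame('scene');T=cams.grab_frame('top')
for n,c,a,b,w in [('redC','red',(148,199),(172,251),24),('blueC','blue',(315,140),(270,169),24),('blackC','dark',(223,137),(207,193),22),('whiteC','white',(283,195),(276,200),22),
 ('Y1','yellow',(243,241),(273,238),30),('Y2','yellow',(359,241),(349,198),30),
 ('redpot','red',(223,137),(207,193),16),('bluepot','blue',(283,195),(276,200),14),('loupe','dark',(148,199),(172,245),14),('tin','white',(315,138),(270,166),16)]:
    et=ell(T['frame'],c,a,w);es=ell(S['frame'],c,b,w)
    print(n,np.round(et[0],1),np.round(et[1],1),np.round(es[0],1),np.round(es[1],1),'tri',np.round(tri(T,et[0],S,es[0]),1),'z4',np.round(cast(T,et[0],4)[:2],1),np.round(cast(S,es[0],4)[:2],1))
for n,p in [('watch',(172,140)),('eraser',(339,199)),('paper',(202,204))]: print(n,cast(T,p,5))
a=cv2.resize(T['frame'][105:265,110:390],None,fx=2.8,fy=2.8,interpolation=cv2.INTER_CUBIC)
cv2.imwrite('pics/crop_t.png',a[:,:,::-1])
W=cams.grab_frame('wrist');print(W['fx'],cast(W,(256,192),0),cast(W,(256,0),0),(-cam(W)[1].T@cam(W)[2])[:,0])
E
```

```text
redC [147.9 198.6] [33.4 34.1] [171.5 252. ] [23.7 34.3] tri [455.8 393.2   2.1] z4 [455.9 393.1] [453.5 393.1]
blueC [314.5 140.1] [32.9 33.3] [265.7 170.3] [10.4 16.9] tri [583.4  37.9  -4.1] z4 [579.6  35.8] [578.2  49.8]
blackC [222.7 138.1] [36.4 37.1] [206.6 187.4] [7.3 9.1] tri [582.4 232.4  23.5] z4 [585.2 233. ] [606.4 223.2]Traceback (most recent call last):
  File "<stdin>", line 6, in <module>
  File "h.py", line 21, in ell
    i=1+np.argmax(st[1:,4]);p=cv2.findContours((l==i).astype(np.uint8),0,1)[0][0]
        ~~~~~~~~~^^^^^^^^^^
    return _wrapfunc(a, 'argmax', axis=axis, out=out, **kwds)
    return bound(*args, **kwds)
ValueError: attempt to get argmax of an empty sequence
```

```bash
python3 - <<'E'
import re
s=open('h.py').read()
i=s.index("    n,l,st,ce")
s=s[:i]+"""    k=cv2.findContours(m,0,1)[0];k=[c for c in k if len(c)>4]
    return cv2.fitEllipse(cv2.convexHull(np.vstack(k))) if k else ((np.nan,)*2,(0,0),0)
"""
s=s.replace("(v<60)","(v<75)&(s<110)").replace("(s<60)&(v>175)","(s<50)&(v>165)")
open('h.py','w').write(s)
E
python3 - <<'E'
from h import *
S=cams.grab_frame('scene');T=cams.grab_frame('top')
for n,c,a,b,w in [('redC','red',(148,199),(172,251),24),('blueC','blue',(315,140),(270,169),20),('blackC','dark',(223,137),(207,193),21),('whiteC','white',(283,195),(276,200),20),
 ('Y1','yellow',(243,241),(273,238),30),('Y2','yellow',(359,241),(349,198),30),
 ('redpot','red',(223,137),(207,193),16),('bluepot','blue',(283,195),(276,200),14),('loupe','dark',(148,199),(172,245),11),('tin','white',(315,138),(270,166),12)]:
    et=ell(T['frame'],c,a,w);es=ell(S['frame'],c,b,w)
    print(n,np.round(et[0],1),np.round(et[1],1),np.round(es[0],1),np.round(es[1],1),'tri',np.round(tri(T,et[0],S,es[0]),1),'z4',np.round(cast(T,et[0],4)[:2],1),np.round(cast(S,es[0],4)[:2],1))
for n,p in [('watch',(172,140)),('eraser',(339,199)),('paper',(202,204))]: print(n,cast(T,p,5))
a=cv2.resize(T['frame'][105:265,110:390],None,fx=2.8,fy=2.8,interpolation=cv2.INTER_CUBIC)
cv2.imwrite('pics/crop_t.png',a[:,:,::-1])
print('whitepad hsv',cv2.cvtColor(T['frame'],cv2.COLOR_RGB2HSV)[195,268:300:3].tolist())
W=cams.grab_frame('wrist');print(W['fx'],cast(W,(256,192),0),cast(W,(256,0),0),(-cam(W)[1].T@cam(W)[2])[:,0])
E
```

```text
redC [147.9 198.6] [33.4 34. ] [171.5 251.9] [23.8 34.3] tri [455.8 393.2   2.2] z4 [455.9 393.1] [453.6 393.1]
blueC [314.5 140.1] [33.  33.4] [269.8 168.7] [13.8 24.1] tri [579.5  35.4   2.9] z4 [579.6  35.8] [577.9  35.8]
blackC [222.6 138.5] [37.2 37.8] [205.  190.8] [24.  33.3] tri [584.2 234.6  12.1] z4 [584.3 233.2] [596.3 233.4]
whiteC [nan nan] [0 0] [275.9 199.9] [39.5 39.7] tri [nan nan nan] z4 [nan nan] [459.7 105.3]
Y1 [243.4 241.1] [37.5 37.7] [272.9 237.5] [25.5 34.5] tri [363.9 189.1   0.6] z4 [364.4 189.3] [361.  190.5]
Y2 [358.5 241.2] [37.5 37.8] [349.  197.2] [19.  31.2] tri [362.5 -55.3   0.9] z4 [363.1 -54.3] [359.9 -52.7]
redpot [222.  135.4] [14.9 15.1] [205.8 191.1] [ 9.9 10.5] tri [590.4 234.2   7.3] z4 [591.1 234.5] [594.1 232.3]
bluepot [282.1 194.6] [13.4 14.6] [275.5 197.9] [ 6.6 10.5] tri [462.1 106.2   9.3] z4 [462.7 106.4] [466.4 101.5]
loupe [149.1 198.9] [14.8 16.4] [172.6 247. ] [15.8 18.7] tri [454.9 387.9  15.1] z4 [455.2 390.5] [465.2 385.3]
tin [nan nan] [0 0] [269.9 160.7] [12.7 19.3] tri [nan nan nan] z4 [nan nan] [610.   11.2]
watch [581.5890427  342.08734148   5.        ]
eraser [452.61074605 -14.4436185    5.        ]
paper [443.61388764 277.28228643   5.        ]
whitepad hsv [[15, 31, 149], [15, 30, 151], [11, 44, 109], [111, 161, 73], [112, 166, 72], [112, 146, 75], [112, 157, 73], [113, 163, 50], [10, 48, 133], [10, 15, 51], [16, 32, 153]]
298.8278791188918 [ 162.8364701  -658.66745446    0.        ] [ 378.54890443 -591.00066388    0.        ] [ 267.99130742 -622.97134277  384.49847377]
```

View pics/crop_t.png

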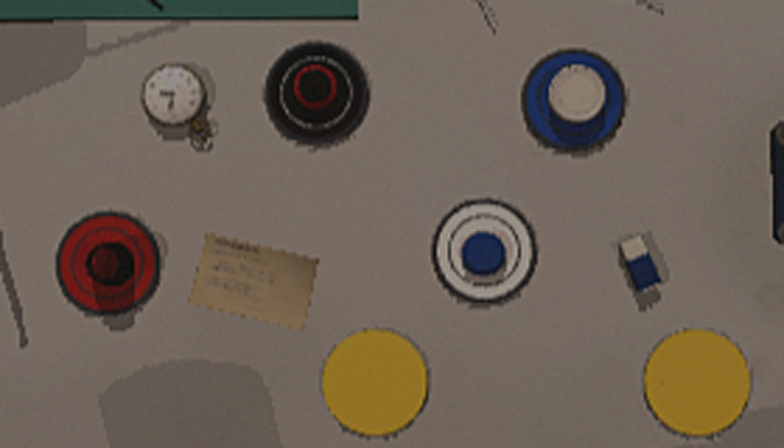

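The crop confirms the choice:
- Red ring with black knob on black at (316,90).
- Blue disc on white at (484,253).
- Pale lid on blue at (577,93).
- Black cup on red at (109,263).

Now I move towards them and turn the tool so its x lies along world +y.

```bash
cat > go.py <<'E'
import sys,numpy as np
from h import *
from scipy.spatial.transform import Rotation as Ro
s=robot.sense();R=Ro.from_quat(s['tcp_rot']).as_matrix()
print('t%.1f'%s['time'],np.round(s['tool_pos'],1),'yaw%.1f'%np.degrees(np.arctan2(R[1,0],R[0,0])),'w%.3f'%s['grip_width'])
if len(sys.argv)>3: print('shift',np.round(R.T@(np.array([float(a) for a in sys.argv[1:4]])-s['tool_pos']),1))
E
python3 -m creep '[[20,-24,0,-7.3,1],[50,-58,0,-14.6,1],[80,-93,0,-21.9,1],[110,-128,0,-29.2,1],[140,-163,0,-36.5,1],[170,-198,0,-43.8,1],[200,-233,0,-51.1,1],[230,-268,0,-58.4,1],[260,-303,0,-65.7,1],[280,-327,0,-73,1]]'
python3 go.py 520 100 350
```

```text
time: 1.35
tool_pos: [371.2, -246.6, 405.0]
tcp_rot: [0.703, 0.711, 0.0, 0.0]
wrist_force: [0.6, -0.1, -0.2]
grip_width: 1.004
gripper_force: 0.0
t1.4 [ 371.2 -246.6  405. ] yaw90.7 w1.004
shift [344.9 152.7  55.2]
```

```bash
python3 -m creep '[[30,14,5,0,1],[70,31,11,0,1],[110,49,17,0,1],[150,67,24,0,1],[190,84,30,0,1],[230,102,37,0,1],[270,120,43,0,1],[310,138,50,0,1],[335,149,55,0,1],[345,153,55,0.6,1]]'
python3 go.py
python3 - <<'E'
from h import *
W=cams.grab_frame('wrist');cv2.imwrite('pics/w1.png',W['frame'][:,:,::-1])
for p in [(462,105,4),(580,36,4),(585,233,4)]: print(proj(W,p))
E
```

```text
time: 2.35
tool_pos: [522.4, 99.0, 349.0]
tcp_rot: [0.708, 0.706, -0.0, -0.0]
wrist_force: [-0.4, 0.3, 0.5]
grip_width: 0.998
gripper_force: 0.0
t2.4 [522.4  99.  349. ] yaw89.8 w0.998
[199.33992304 167.52278105]
[303.3462395  225.30332588]
[316.84911657  39.83644252]
```

View pics/w1.png

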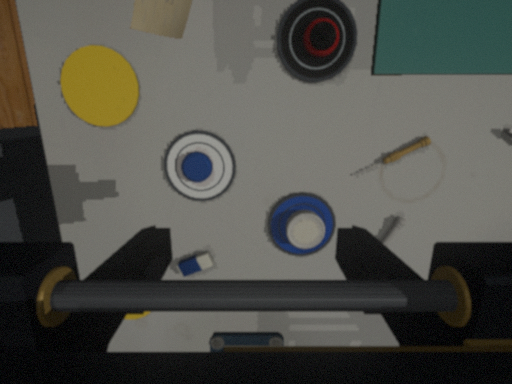

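Wrist view: the white coaster is at (199,165) with the blue pot at (196,166) on it. The blue coaster is at (302,224) with the tin lid at (306,231), and the black coaster is at (316,39) with the red pot at (322,37). All agree with the projections to a few pixels. Next I measure the heights by pairing views.

Run:
```python
from h import *
S=cams.grab_frame('scene');T=cams.grab_frame('top');W=cams.grab_frame('wrist')
hs=lambda f,x,y:cv2.cvtColor(f['frame'],cv2.COLOR_RGB2HSV)[y,x].tolist()
print('bench',hs(W,240,110),hs(T,250,180),hs(S,240,185),'tin',hs(W,306,231),hs(T,315,138),hs(S,270,165),'pad',hs(W,175,160),hs(T,270,195))
for n,c,t,s,w,rt,rs,rw in [('blueC','blue',(315,140),(270,169),(302,224),20,20,36),('blackC','dark',(223,137),(207,193),(316,39),21,18,43),('whiteC','dark',(283,195),(276,200),(199,165),21,18,38),
 ('redpot','red',(223,137),(207,193),(322,37),16,16,22),('bluepot','blue',(283,195),(276,200),(196,166),14,14,20)]:
    et,es,ew=ell(T['frame'],c,t,rt),ell(S['frame'],c,s,rs),ell(W['frame'],c,w,rw)
    r=lambda v:np.round(v,1).tolist()
    print(n,'W',r(ew[0]),r(ew[1]),'S',r(es[0]),r(es[1]),'triWT',r(tri(W,ew[0],T,et[0])),'triWS',r(tri(W,ew[0],S,es[0])),'z4 W,T',r(cast(W,ew[0],4)[:2]),r(cast(T,et[0],4)[:2]))
for n,f,p,r in [('T',T,(315,138),13),('W',W,(306,231),26),('S',S,(270,165),15)]:
    h,s,v=cv2.split(cv2.cvtColor(f['frame'],cv2.COLOR_RGB2HSV));m=((s<90)&(v>90)).astype(np.uint8);w=np.zeros_like(m);cv2.circle(w,p,r,1,-1);m&=w
    k=max(cv2.findContours(m,0,1)[0],key=len);print('tin',n,cv2.fitEllipse(cv2.convexHull(k)),cast(f,cv2.fitEllipse(cv2.convexHull(k))[0],20))
```

```text
bench [26, 15, 121] [14, 41, 148] [24, 23, 170] tin [26, 27, 140] [83, 79, 29] [21, 32, 191] pad [20, 8, 92] [174, 19, 66]
blueC W [301.7, 221.9] [57.2, 61.9] S [269.8, 168.9] [13.7, 24.0] triWT [nan, nan, nan] triWS [577.6, 36.4, 3.4] z4 W,T [577.7, 37.2] [nan, nan]
blackC W [314.8, 37.3] [81.1, 85.7] S [206.0, 191.0] [24.5, 30.9] triWT [584.8, 233.6, -0.8] triWS [583.9, 233.7, 10.7] z4 W,T [583.0, 232.7] [584.4, 233.1]
whiteC W [199.3, 162.9] [68.9, 72.9] S [nan, nan] [0, 0] triWT [461.8, 103.3, -3.6] triWS [nan, nan, nan] z4 W,T [461.9, 107.6] [462.2, 102.5]
redpot W [322.0, 33.8] [34.2, 38.4] S [206.1, 190.9] [10.0, 12.0] triWT [589.2, 234.1, 11.5] triWS [588.4, 234.4, 9.4] z4 W,T [589.9, 235.9] [591.0, 234.6]
bluepot W [196.6, 164.0] [28.0, 29.1] S [275.4, 197.9] [6.6, 10.2] triWT [nan, nan, nan] triWS [460.1, 107.3, 11.2] z4 W,T [458.9, 106.3] [nan, nan]Traceback (most recent call last):
  File "<stdin>", line 12, in <module>
ValueError: max() iterable argument is empty
```

```bash
python3 -m creep '[[4,-15,10,0,0.7],[8,-35,35,0,0.7],[8,-50,60,0,0.7],[8,-62,90,0,0.7],[8,-62,115,0,0.7],[8,-62,130,0,0.7],[8,-62,130,0,0.7]]'
python3 go.py 460 107 173
python3 - <<'E'
from h import *
W=cams.grab_frame('wrist');cv2.imwrite('pics/w2.png',W['frame'][:,:,::-1])
e=ell(W['frame'],'blue',proj(W,(460,107,12)),60);print(proj(W,(460,107,15)),e,cast(W,e[0],12))
T=cams.grab_frame('top');f=cv2.imread('pics/top0.png');h,s,v=cv2.split(cv2.cvtColor(f,cv2.COLOR_BGR2HSV));m=((s<90)&(v>90)).astype(np.uint8);w=np.zeros_like(m);cv2.circle(w,(316,138),13,1,-1);m&=w
k=max(cv2.findContours(m,0,1)[0],key=len);e=cv2.fitEllipse(k);print('tin T',e,cast(T,e[0],20))
E
```

```text
time: 3.25
tool_pos: [458.3, 103.4, 217.9]
tcp_rot: [0.71, 0.705, -0.002, -0.001]
wrist_force: [0.2, 0.3, -0.3]
grip_width: 0.7
gripper_force: 0.0
t3.2 [458.3 103.4 217.9] yaw89.6 w0.700
shift [ 3.7  1.9 44.9]
[257.45219953 213.44057848] ((257.4854736328125, 210.31556701660156), (46.720306396484375, 47.62763214111328), 101.14613342285156) [460.04895946 108.08687763  12.        ]
tin T ((315.6092834472656, 137.7639923095703), (19.021650314331055, 19.253847122192383), 125.88919067382812) [581.7462548   35.47273367  20.        ]
```

View pics/w2.png

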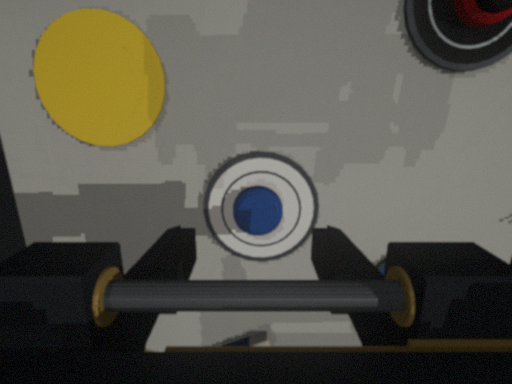

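The wrist view shows the blue pot at (257,210), centred between the fingers, on the white coaster at (261,206). Descending and gripping.

```bash
python3 - <<'E'
from h import *
W=cams.grab_frame('wrist');e=ell(W['frame'],'dark',(261,206),62);print('whiteC',e[:2],cast(W,e[0],4),cast(W,(261,206),4))
E
python3 go.py 460 107.5 173
python3 -m creep '[[4,2,10,0,0.7],[4,2,20,0,0.7],[4,2,30,0,0.7],[4,2,38,0,0.7],[4,2,43,0,0.7],[4,2,45,0,0.7],[4,2,45,0,0.7]]'
python3 go.py 460 107.5 173
```

```text
whiteC ((258.32818603515625, 207.26609802246094), (106.25858306884766, 121.4410629272461)) [463.54373238 107.49450601   4.        ] [465.39888653 108.40857766   4.        ]
t3.4 [460.6 104.3 220.9] yaw89.6 w0.701
shift [ 3.2 -0.8 47.9]
time: 4.1
tool_pos: [461.9, 109.1, 174.2]
tcp_rot: [0.709, 0.705, -0.0, -0.0]
wrist_force: [0.7, 0.0, -0.3]
grip_width: 0.7
gripper_force: 0.0
t4.1 [461.9 109.1 174.2] yaw89.7 w0.700
shift [-1.6 -1.9  1.2]
```

```bash
python3 -m creep '[[0,-1,1,0,0.5],[0,-1,1,0,0.3],[0,-1,1,0,0.3],[0,-1,1,0,0.3],[0,-1,1,0,0.3],[0,-1,1,0,0.3]]'
python3 go.py 540 140 173
```

```text
time: 4.7
tool_pos: [461.2, 109.1, 173.9]
tcp_rot: [0.709, 0.705, 0.0, 0.0]
wrist_force: [-0.9, 0.3, 1.0]
grip_width: 0.334
gripper_force: 29.4
t4.7 [461.2 109.1 173.9] yaw89.7 w0.334
shift [31.4 78.7  0.9]
```

```bash
python3 -m creep '[[0,0,-5,0,0.3],[0,0,-15,0,0.3],[0,0,-30,0,0.3],[0,0,-30,0,0.3]]'
python3 - <<'E'
from h import *
W=cams.grab_frame('wrist');cv2.imwrite('pics/w3.png',W['frame'][:,:,::-1])
E
python3 go.py 540 140 203
```

```text
time: 5.1
tool_pos: [462.4, 109.3, 206.2]
tcp_rot: [0.709, 0.705, 0.002, 0.001]
wrist_force: [0.0, -0.2, -0.8]
grip_width: 0.333
gripper_force: 29.3
t5.2 [462.  109.2 205.3] yaw89.7 w0.337
shift [31.2 77.8  2.5]
```

View pics/w3.png

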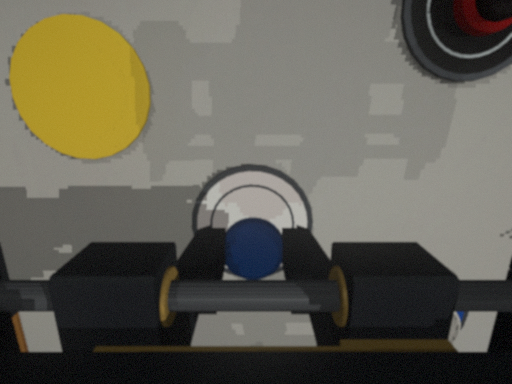

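Run:
```python
from h import *
W=cams.grab_frame('wrist');e=ell(W['frame'],'blue',(253,246),50)
p=robot.sense()['tool_pos'];z=p[2]-166+8;print(e,cast(W,e[0],z)-p, cast(W,e[0],z-6)-p, cast(W,(e[0][0]-30,e[0][1]),z)-cast(W,(e[0][0]+30,e[0][1]),z))
r=ell(W['frame'],'dark',(253,225),62)
```

```text
((252.35252380371094, 249.54495239257812), (58.436973571777344, 60.949134826660156), 112.3418197631836) [   0.50452968    0.57354659 -158.        ] [   0.47919146   -2.46628658 -164.        ] [-30.72703883   0.20930913   0.        ]
```

The blue pot at (253,246) is held upright and centred on the grasp point to about 1 mm. Moving it to the free spot at (540,140).

```bash
python3 -m creep '[[6,16,0,0,0.3],[15,38,0,0,0.3],[24,60,0,0,0.3],[31,78,0,0,0.3],[31,78,5,0,0.3],[31,78,15,0,0.3],[31,78,25,0,0.3],[31,78,29,0,0.3],[31,78,29,0,0.3],[31,78,29,0,0.3]]'
python3 go.py 540 140 170.3
```

```text
time: 6.2
tool_pos: [538.8, 139.5, 174.4]
tcp_rot: [0.709, 0.705, -0.0, -0.0]
wrist_force: [-0.0, -0.4, 0.4]
grip_width: 0.335
gripper_force: 29.3
t6.2 [538.8 139.5 174.4] yaw89.7 w0.335
shift [0.5 1.2 4.1]
```

```bash
python3 -m creep '[[0,0,2,0,0.3],[0,0,4,0,0.3],[0,0,4,0,0.3],[0,0,4,0,0.3],[0,0,4,0,0.45],[0,0,4,0,0.75],[0,0,4,0,0.75],[0,0,-6,0,0.75],[0,0,-25,0,0.75],[0,0,-50,0,0.75]]'
python3 go.py 581 35.5 213
```

```text
time: 7.2
tool_pos: [538.6, 139.5, 224.7]
tcp_rot: [0.709, 0.705, -0.001, -0.001]
wrist_force: [-0.1, -0.5, 0.5]
grip_width: 0.756
gripper_force: 0.0
t7.2 [538.6 139.5 224.7] yaw89.7 w0.756
shift [-103.7   43.    11.7]
```

```bash
python3 -m creep '[[-20,8,2,0,0.8],[-45,18,4,0,0.8],[-70,29,6,0,0.8],[-95,39,10,0,0.8],[-103,43,12,0,0.8],[-103,43,12,0,0.8]]'
python3 go.py 581 35.5 173
python3 - <<'E'
from h import *
W=cams.grab_frame('wrist');cv2.imwrite('pics/w4.png',W['frame'][:,:,::-1])
print(proj(W,(581,35.5,20)),proj(W,(579,36,4)),cv2.cvtColor(W['frame'],cv2.COLOR_RGB2HSV)[int(proj(W,(581,35.5,20))[1]),220:300:8].tolist())
e=ell(W['frame'],'blue',(257,210),65);print('blueC',e[:2],cast(W,e[0],4))
T=cams.grab_frame('top');e=ell(T['frame'],'blue',proj(T,(540,140,11)),14);print('bluepot T',e[:2],cast(T,e[0],11))
E
```

```text
time: 7.8
tool_pos: [582.0, 35.6, 213.0]
tcp_rot: [0.71, 0.704, 0.0, -0.0]
wrist_force: [-0.0, -0.8, 0.4]
grip_width: 0.801
gripper_force: 0.0
t7.8 [582.   35.6 213. ] yaw89.6 w0.801
shift [-0.1 -1.  40. ]
[251.8041754  224.94329463] [248.97077072 215.20593282] [[21, 20, 90], [23, 30, 101], [25, 29, 106], [22, 28, 102], [25, 27, 104], [25, 26, 106], [30, 27, 105], [19, 19, 151], [26, 13, 136], [111, 172, 120]]
blueC ((247.11328125, 212.77951049804688), (100.99922943115234, 107.39453887939453)) [577.77209315  37.74381031   4.        ]
bluepot T ((267.3121032714844, 158.20152282714844), (13.379277229309082, 14.961274147033691)) [540.13072647 137.55435514  11.        ]
```

View pics/w4.png

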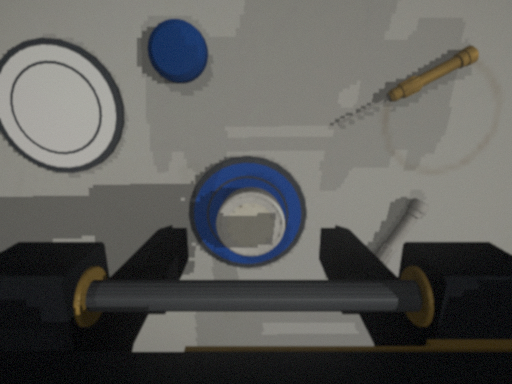

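Wrist view: the tin is at (250,222), central between the fingers. The blue pot stands upright at the free spot (178,51), and the now empty white coaster is at (55,104).

```bash
python3 - <<'E'
from h import *
W=cams.grab_frame('wrist');print('tin',cast(W,(250.5,222),20),'whiteC',cast(W,(56,104.5),4))
T=cams.grab_frame('top');m=mask(T['frame'],'dark');e=ell(T['frame'],'dark',proj(T,(463,106,4)),22);print('whiteC T',e[:2],cast(T,e[0],4))
E
python3 -m creep '[[1,-1,10,0,0.8],[1,-1,22,0,0.8],[1,-1,32,0,0.8],[1,-1,38,0,0.8],[1,-1,40,0,0.8],[1,-1,40,0,0.6],[1,-1,40,0,0.4],[1,-1,40,0,0.4],[1,-1,40,0,0.4],[1,-1,40,0,0.4]]'
python3 go.py
```

```text
tin [579.50109458  38.87568781  20.        ] whiteC [461.58229673 109.69330407   4.        ]
whiteC T ((282.5109558105469, 194.42840576171875), (36.83715057373047, 37.25249481201172)) [463.08473134 105.53536648   4.        ]
time: 9.0
tool_pos: [581.0, 37.4, 173.3]
tcp_rot: [0.709, 0.705, 0.0, 0.0]
wrist_force: [-0.6, -0.6, 1.2]
grip_width: 0.483
gripper_force: 30.0
t9.0 [581.   37.4 173.3] yaw89.7 w0.483
```

```bash
python3 -m creep '[[0,0,-10,0,0.4],[0,0,-25,0,0.4],[5,-9,-35,0,0.4],[20,-34,-35,0,0.4],[36,-60,-35,0,0.4],[51,-86,-35,0,0.4],[64,-108,-35,0,0.4],[69,-118,-35,0,0.4],[69,-118,-35,0,0.4],[69,-118,-35,0,0.4]]'
python3 go.py 462.7 107 174
python3 - <<'E'
from h import *
W=cams.grab_frame('wrist');cv2.imwrite('pics/w5.png',W['frame'][:,:,::-1]);print(proj(W,(462.7,107,4)))
E
```

```text
time: 10.0
tool_pos: [463.8, 107.1, 208.6]
tcp_rot: [0.709, 0.705, 0.001, 0.001]
wrist_force: [0.2, -0.2, 0.0]
grip_width: 0.479
gripper_force: 30.0
t10.0 [463.8 107.1 208.6] yaw89.7 w0.479
shift [-0.1 -1.2 34.6]
[251.05683379 218.22089277]
```

View pics/w5.png

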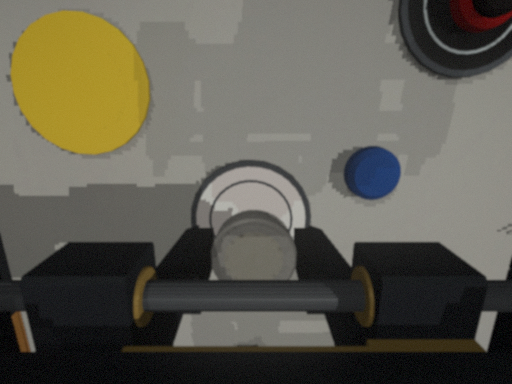

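The tin is held upright at (253,248) above the white coaster, centre (251,218), which matches the prediction. Lowering and releasing.

```bash
python3 -m creep '[[0,-1,8,0,0.4],[0,-1,18,0,0.4],[0,-1,27,0,0.4],[0,-1,32,0,0.4],[0,-1,34,0,0.4],[0,-1,34.5,0,0.4],[0,-1,34.5,0,0.4],[0,-1,34.5,0,0.55],[0,-1,34.5,0,0.8],[0,-1,34.5,0,0.8]]'
python3 -m creep '[[0,0,-8,0,0.8],[0,0,-25,0,0.8],[0,0,-50,0,0.7],[8,20,-50,0,0.7],[17,40,-50,0,0.7],[26,60,-50,0,0.7],[31,75,-50,0,0.7],[31,77,-45,0,0.7],[31,77,-40,0,0.7],[31,77,-40,0,0.7]]'
python3 go.py 540 139 169
python3 - <<'E'
from h import *
W=cams.grab_frame('wrist');cv2.imwrite('pics/w6.png',W['frame'][:,:,::-1]);
e=ell(W['frame'],'blue',proj(W,(540,139,8)),50);print('pot',e[:2],cast(W,e[0],9))
E
```

```text
time: 11.05
tool_pos: [462.1, 107.1, 173.0]
tcp_rot: [0.709, 0.705, -0.0, -0.0]
wrist_force: [-0.2, 0.1, -0.7]
grip_width: 0.709
gripper_force: 0.0
time: 12.05
tool_pos: [537.7, 137.2, 211.8]
tcp_rot: [0.709, 0.705, -0.001, -0.001]
wrist_force: [-0.1, -0.5, -0.3]
grip_width: 0.701
gripper_force: 0.0
t12.1 [537.7 137.2 211.8] yaw89.7 w0.701
shift [ 1.8  2.4 42.8]
pot ((256.51239013671875, 216.14208984375), (47.08006286621094, 48.42033767700195)) [539.03539703 139.05761362   9.        ]
```

View pics/w6.png

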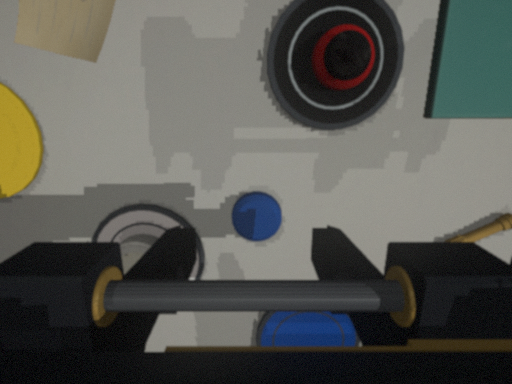

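The blue pot at (257,216) is between the fingers, and the red pot sits at (345,55) on the black coaster, whose ring is centred near (335,55). Gripping the blue pot.

```bash
python3 -m creep '[[2,2,10,0,0.7],[2,2,22,0,0.7],[2,2,32,0,0.7],[2,2,39,0,0.7],[2,2,42,0,0.7],[2,2,42,0,0.5],[2,2,42,0,0.3],[2,2,42,0,0.3],[2,2,42,0,0.3],[2,2,42,0,0.3]]'
python3 go.py 578.5 36.5 173
```

```text
time: 13.1
tool_pos: [541.5, 139.7, 171.6]
tcp_rot: [0.709, 0.705, 0.0, 0.0]
wrist_force: [-0.4, 0.3, 0.4]
grip_width: 0.327
gripper_force: 29.3
t13.1 [541.5 139.7 171.6] yaw89.7 w0.327
shift [-103.    37.6   -1.4]
```

```bash
python3 -m creep '[[0,0,-8,0,0.3],[0,0,-22,0,0.3],[-5,2,-35,0,0.3],[-25,9,-35,0,0.3],[-50,18,-35,0,0.3],[-75,27,-35,0,0.3],[-95,35,-35,0,0.3],[-103,37,-35,0,0.3],[-103,37,-35,0,0.3],[-103,37,-35,0,0.3]]'
python3 go.py 578.5 36.5 176
python3 - <<'E'
from h import *
W=cams.grab_frame('wrist');cv2.imwrite('pics/w7.png',W['frame'][:,:,::-1]);print(proj(W,(578.5,36.5,4)))
p=robot.sense()['tool_pos'];e=ell(W['frame'],'white',(0,0),10)
E
```

```text
time: 14.1
tool_pos: [577.5, 36.7, 206.6]
tcp_rot: [0.709, 0.705, 0.0, -0.0]
wrist_force: [-0.6, 0.2, -1.6]
grip_width: 0.325
gripper_force: 29.2
t14.1 [577.5  36.7 206.6] yaw89.7 w0.325
shift [-0.2  1.  30.6]
[254.89984761 219.45964339]
```

View pics/w7.png

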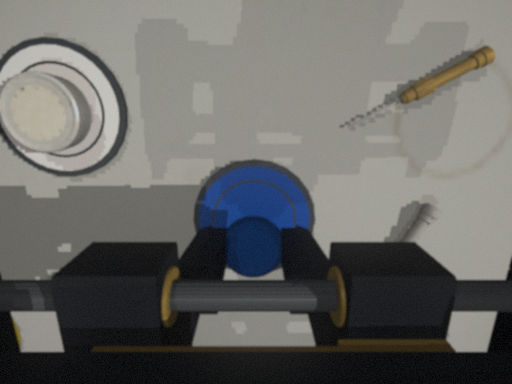

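The blue pot is held at (253,246), over the blue coaster centred at (254,218). The tin stands upright on white (lid (42,112), coaster (60,106), the offset mostly parallax). Placing the pot, then moving to the red pot.

```bash
python3 -m creep '[[0,1,8,0,0.3],[0,1,18,0,0.3],[0,1,26,0,0.3],[0,1,30,0,0.3],[0,1,31,0,0.3],[0,1,31,0,0.3],[0,1,31,0,0.45],[0,1,31,0,0.7],[0,1,31,0,0.7],[0,1,25,0,0.7]]'
python3 -m creep '[[0,0,-20,0,0.7],[20,0,-40,0,0.7],[50,1,-45,0,0.7],[85,3,-45,0,0.7],[120,6,-45,0,0.7],[155,8,-45,0,0.7],[185,10,-45,0,0.7],[196,11,-45,0,0.7],[198,11,-45,0,0.7],[198,11,-45,0,0.7]]'
python3 go.py 589 234 173
python3 - <<'E'
from h import *
W=cams.grab_frame('wrist');cv2.imwrite('pics/w8.png',W['frame'][:,:,::-1]);
e=ell(W['frame'],'red',proj(W,(589,234,12)),50);print('redpot',e[:2],cast(W,e[0],12))
e=ell(W['frame'],'dark',proj(W,(584,233,4)),64);print('blackC',e[:2],cast(W,e[0],4))
T=cams.grab_frame('top')
e=ell(T['frame'],'blue',proj(T,(578.5,36.5,12)),30);print('blueC T',e[:2])
h,s,v=cv2.split(cv2.cvtColor(T['frame'],cv2.COLOR_RGB2HSV))
cv2.imwrite('pics/t8.png',cv2.resize(T['frame'][110:225,240:355],None,fx=4,fy=4,interpolation=cv2.INTER_CUBIC)[:,:,::-1])
print('tin,blue exp',proj(T,(463,106.5,20)),proj(T,(578.5,36.5,15)))
E
```

```text
time: 15.15
tool_pos: [578.1, 36.4, 180.2]
tcp_rot: [0.709, 0.705, -0.001, -0.001]
wrist_force: [0.1, 0.3, -0.2]
grip_width: 0.671
gripper_force: 0.0
time: 16.15
tool_pos: [590.6, 233.9, 226.1]
tcp_rot: [0.709, 0.705, -0.0, 0.0]
wrist_force: [-0.8, -0.3, -0.6]
grip_width: 0.701
gripper_force: 0.0
t16.1 [590.6 233.9 226.1] yaw89.7 w0.701
shift [ 0.1 -1.6 53.1]
redpot ((250.01626586914062, 210.9681854248047), (48.96124267578125, 49.606773376464844)) [588.14445996 235.29815317  12.        ]
blackC ((240.17050170898438, 209.136474609375), (103.94654083251953, 120.92914581298828)) [580.98260545 233.86048458   4.        ]
blueC T ((314.46978759765625, 140.14837646484375), (33.11370849609375, 33.52226638793945))
tin,blue exp [282.49234502 194.12579773] [314.83373791 139.69149682]
```

View pics/t8.png

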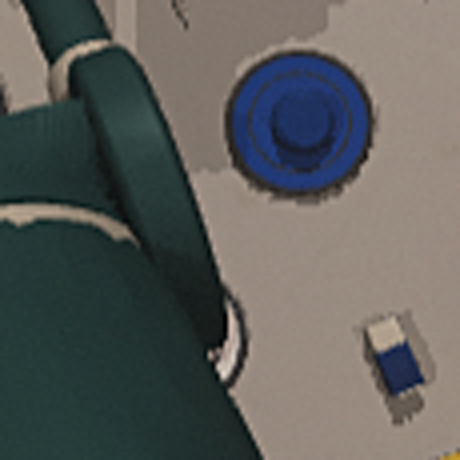

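View pics/w8.png

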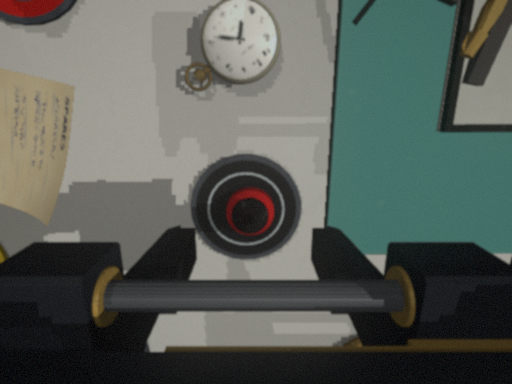

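The top crop shows the blue pot (302,119) centred on the blue coaster (300,123). The wrist view shows the red pot (250,212) between the fingers, with the black coaster's ring centred at (246,207). Gripping the red pot.

```bash
python3 - <<'E'
from h import *
W=cams.grab_frame('wrist');print('blackC ring',cast(W,(246,207.5),4))
E
python3 -m creep '[[1,-2,15,0,0.7],[1,-2,30,0,0.7],[1,-2,43,0,0.7],[1,-2,50,0,0.7],[1,-2,53,0,0.7],[1,-2,53,0,0.5],[1,-2,53,0,0.3],[1,-2,53,0,0.3],[1,-2,53,0,0.3],[1,-2,53,0,0.3]]'
python3 go.py 540 145 173
```

```text
blackC ring [585.16527033 234.33745739   4.        ]
time: 17.3
tool_pos: [589.1, 235.5, 173.9]
tcp_rot: [0.709, 0.705, 0.001, 0.0]
wrist_force: [-0.1, -0.2, 1.1]
grip_width: 0.345
gripper_force: 29.7
t17.3 [589.1 235.5 173.9] yaw89.7 w0.345
shift [-90.8 -48.6   0.8]
```

```bash
python3 -m creep '[[0,0,-8,0,0.3],[0,0,-22,0,0.3],[-8,-4,-32,0,0.3],[-30,-16,-32,0,0.3],[-55,-30,-32,0,0.3],[-78,-42,-32,0,0.3],[-90,-49,-32,0,0.3],[-90,-49,-28,0,0.3],[-90,-49,-15,0,0.3],[-90,-49,-5,0,0.3]]'
python3 go.py 540 145 170
```

```text
time: 18.3
tool_pos: [539.8, 146.2, 177.5]
tcp_rot: [0.709, 0.705, 0.0, 0.0]
wrist_force: [0.1, 0.0, -0.9]
grip_width: 0.342
gripper_force: 29.7
t18.3 [539.8 146.2 177.5] yaw89.7 w0.342
shift [-1.3  0.2  7.5]
```

```bash
python3 -m creep '[[0,0,4,0,0.3],[0,0,8,0,0.3],[0,0,8.5,0,0.3],[0,0,8.5,0,0.3],[0,0,8.5,0,0.5],[0,0,8.5,0,0.75],[0,0,8.5,0,0.75],[0,0,0,0,0.75],[0,0,-25,0,0.75],[0,0,-70,0,0.75]]'
python3 go.py 455 389 240
```

```text
time: 19.3
tool_pos: [537.4, 145.2, 246.0]
tcp_rot: [0.709, 0.705, -0.003, -0.002]
wrist_force: [0.2, -0.3, -0.1]
grip_width: 0.751
gripper_force: 0.0
t19.3 [537.4 145.2 246. ] yaw89.7 w0.751
shift [243.4 -83.7   6.2]
```

```bash
python3 -m creep '[[20,-7,2,0,0.7],[50,-17,2,0,0.7],[80,-27,2,0,0.7],[110,-38,4,0,0.7],[140,-48,4,0,0.7],[170,-58,5,0,0.7],[200,-69,6,0,0.7],[230,-79,6,0,0.7],[243,-84,6,0,0.7],[243,-84,6,0,0.7]]'
python3 go.py 455 389 175
python3 - <<'E'
from h import *
W=cams.grab_frame('wrist');cv2.imwrite('pics/w9.png',W['frame'][:,:,::-1])
for z in(4,35):print(z,proj(W,(455,389,z)))
e=ell(W['frame'],'red',proj(W,(455,393,4)),64);print('redC',e[:2],cast(W,e[0],4))
T=cams.grab_frame('top');e=ell(T['frame'],'red',proj(T,(540,145,11)),14);print('redpot T',e[:2],cast(T,e[0],10))
E
```

```text
time: 20.3
tool_pos: [456.1, 390.4, 242.7]
tcp_rot: [0.708, 0.706, 0.0, 0.0]
wrist_force: [-0.2, -1.1, 0.3]
grip_width: 0.7
gripper_force: 0.0
t20.3 [456.1 390.4 242.7] yaw89.8 w0.700
shift [-1.4 -1.2 67.7]
4 [251.89178688 203.99318466]
35 [251.65061073 218.4980133 ]
redC ((251.37298583984375, 197.00160217285156), (89.9703140258789, 94.0881118774414)) [454.62728735 394.63512913   4.        ]
redpot T ((264.0968017578125, 158.44102478027344), (14.949782371520996, 15.266386985778809)) [539.78903675 144.3831623   10.        ]
```

View pics/w9.png

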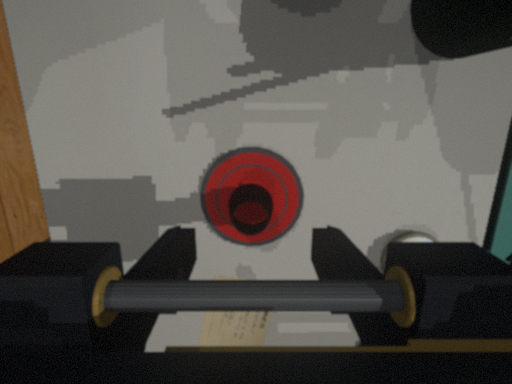

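```bash
python3 - <<'E'
from h import *
W=cams.grab_frame('wrist');S=cams.grab_frame('scene');T=cams.grab_frame('top')
e=ell(W['frame'],'dark',(250,209),28);print(e)
for q,f in(((149.1,198.9),T),((172.6,247),S)):print(tri(W,e[0],f,q))
for z in(12,20,35):print(z,cast(W,e[0],z))
E
python3 go.py
```

```text
((249.1517791748047, 206.4359893798828), (43.395957946777344, 49.99834442138672), 5.658766746520996)
[454.3959815  388.22619062  13.6934177 ]
[453.57843704 388.73355561  16.54342282]
12 [453.45523681 387.73776752  12.        ]
20 [453.59611413 390.46359092  20.        ]
35 [453.8602591  395.57450977  35.        ]
t20.6 [457.1 387.8 242.2] yaw89.6 w0.701
```

The loupe at (249,206) triangulates to about (454,389) at 15 mm up, its mid height, and it is between the fingers. Gripping low.

```bash
python3 -m creep '[[0,-1,15,0,0.7],[0,-3,32,0,0.7],[0,-3,47,0,0.7],[0,-3,58,0,0.7],[0,-3,65,0,0.7],[0,-3,67.5,0,0.7],[0,-3,67.5,0,0.5],[0,-3,67.5,0,0.3],[0,-3,67.5,0,0.3],[0,-3,67.5,0,0.3]]'
python3 -m creep '[[0,0,0,0,0.3],[0,0,0,0,0.3]]'
python3 go.py 585 234 175
```

```text
time: 21.55
tool_pos: [453.9, 389.4, 175.4]
tcp_rot: [0.709, 0.705, 0.001, 0.0]
wrist_force: [0.0, -0.4, 0.2]
grip_width: 0.358
gripper_force: 14.3
time: 21.75
tool_pos: [453.9, 389.4, 175.4]
tcp_rot: [0.709, 0.705, 0.001, 0.0]
wrist_force: [-0.0, 0.3, 3.1]
grip_width: 0.353
gripper_force: 29.8
t21.8 [453.9 389.4 175.4] yaw89.7 w0.353
shift [-154.7  132.     0.4]
```

```bash
python3 -m creep '[[0,0,-8,0,0.3],[0,0,-22,0,0.3],[0,0,-40,0,0.3],[-12,10,-45,0,0.3],[-38,32,-45,0,0.3],[-68,58,-45,0,0.3],[-98,84,-45,0,0.3],[-128,109,-45,0,0.3],[-150,128,-45,0,0.3],[-155,132,-45,0,0.3]]'
python3 -m creep '[[0,0,0,0,0.3],[0,0,0,0,0.3]]'
python3 go.py 585 234 175.5
python3 - <<'E'
from h import *
W=cams.grab_frame('wrist');cv2.imwrite('pics/w10.png',W['frame'][:,:,::-1]);print(proj(W,(585,234,4)))
E
```

```text
time: 22.75
tool_pos: [587.1, 230.0, 220.3]
tcp_rot: [0.71, 0.704, 0.0, 0.001]
wrist_force: [-0.3, 0.4, 0.8]
grip_width: 0.35
gripper_force: 29.6
time: 22.95
tool_pos: [584.3, 233.4, 219.6]
tcp_rot: [0.709, 0.705, -0.0, -0.0]
wrist_force: [0.2, -0.8, 0.5]
grip_width: 0.351
gripper_force: 29.6
t22.9 [584.3 233.4 219.6] yaw89.7 w0.351
shift [ 0.6  0.7 44.1]
[254.72240386 211.57182529]
```

View pics/w10.png

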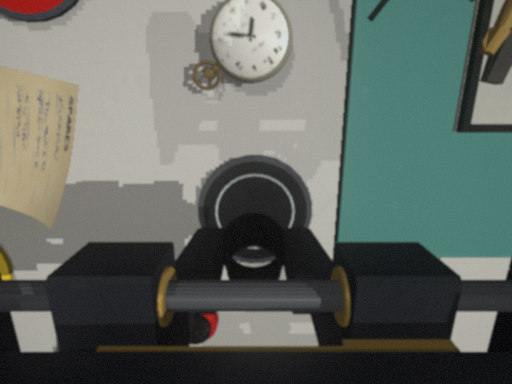

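The loupe is held upright at (253,240) above the black coaster, centre (254,209). Lowering and releasing.

```bash
python3 -m creep '[[0,1,12,0,0.3],[0,1,26,0,0.3],[0,1,37,0,0.3],[0,1,43,0,0.3],[0,1,44.5,0,0.3],[0,1,45,0,0.3],[0,1,45,0,0.3],[0,1,45,0,0.45],[0,1,45,0,0.7],[0,1,45,0,0.7]]'
python3 -m creep '[[0,0,-6,0,0.75],[0,0,-20,0,0.75],[0,0,-45,0,0.75],[0,0,-65,0,0.75],[-15,-8,-65,0,0.75],[-40,-20,-65,0,0.75],[-65,-33,-65,0,0.75],[-85,-43,-60,0,0.75],[-90,-45,-50,0,0.75],[-90,-45,-50,0,0.75]]'
python3 go.py 540 144.5 169.5
python3 - <<'E'
from h import *
W=cams.grab_frame('wrist')
e=ell(W['frame'],'red',proj(W,(540,144.5,8)),40);print('redpot',e[:2],cast(W,e[0],8));cv2.imwrite('pics/w11.png',W['frame'][:,:,::-1])
E
```

```text
time: 24.0
tool_pos: [585.6, 233.4, 174.1]
tcp_rot: [0.709, 0.705, -0.0, -0.0]
wrist_force: [-0.7, -0.5, 0.0]
grip_width: 0.601
gripper_force: 0.0
time: 25.0
tool_pos: [538.6, 142.3, 222.8]
tcp_rot: [0.71, 0.705, -0.001, -0.001]
wrist_force: [-0.6, 0.2, 0.1]
grip_width: 0.75
gripper_force: 0.0
t25.0 [538.6 142.3 222.8] yaw89.6 w0.750
shift [ 2.2  1.5 53.3]
redpot ((255.2725067138672, 207.7017364501953), (45.49018096923828, 46.390743255615234)) [539.09515074 145.82562077   8.        ]
```

View pics/w11.png

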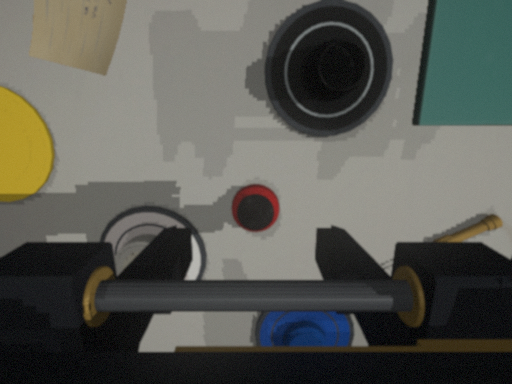

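The loupe stands upright on the black coaster (330,68), and the red pot (255,208) is centred between the fingers. Gripping the red pot.

```bash
python3 -m creep '[[2,1,15,0,0.75],[2,1,30,0,0.7],[2,1,43,0,0.7],[2,1,50,0,0.7],[2,1,53,0,0.7],[2,1,53,0,0.5],[2,1,53,0,0.3],[2,1,53,0,0.3],[2,1,53,0,0.3],[2,1,53,0,0.3]]'
python3 -m creep '[[0,0,0,0,0.3],[0,0,-8,0,0.3],[0,0,-25,0,0.3],[0,0,-40,0,0.3]]'
python3 go.py 455 393.5 175
```

```text
time: 26.05
tool_pos: [541.6, 145.7, 172.3]
tcp_rot: [0.709, 0.705, 0.001, 0.0]
wrist_force: [-0.6, -0.1, 1.6]
grip_width: 0.334
gripper_force: 29.7
time: 26.45
tool_pos: [541.1, 145.6, 212.5]
tcp_rot: [0.709, 0.705, -0.0, -0.0]
wrist_force: [0.4, 0.3, -0.3]
grip_width: 0.331
gripper_force: 29.7
t26.4 [541.1 145.6 212.5] yaw89.7 w0.331
shift [247.4 -87.5  37.5]
```

```bash
python3 -m creep '[[20,-12,0,0,0.3],[50,-25,0,0,0.3],[80,-37,0,0,0.3],[110,-48,0,0,0.3],[140,-58,0,0,0.3],[170,-67,0,0,0.3],[200,-75,0,0,0.3],[230,-83,0,0,0.3],[247,-87,0,0,0.3],[247,-87,0,0,0.3]]'
python3 -m creep '[[0,0,0,0,0.3],[0,0,10,0,0.3]]'
python3 go.py 455 393.7 176.3
python3 - <<'E'
from h import *
W=cams.grab_frame('wrist');cv2.imwrite('pics/w12.png',W['frame'][:,:,::-1]);print(proj(W,(455,393.7,4)))
E
```

```text
time: 27.45
tool_pos: [455.4, 395.0, 212.5]
tcp_rot: [0.708, 0.706, 0.001, 0.0]
wrist_force: [-0.0, -0.3, -0.3]
grip_width: 0.331
gripper_force: 29.7
time: 27.65
tool_pos: [456.6, 392.5, 202.8]
tcp_rot: [0.709, 0.705, 0.001, 0.0]
wrist_force: [-0.0, -0.3, -0.4]
grip_width: 0.331
gripper_force: 29.7
t27.6 [456.6 392.5 202.8] yaw89.6 w0.331
shift [ 1.2 -1.7 26.5]
[250.31588835 219.91022349]
```

View pics/w12.png

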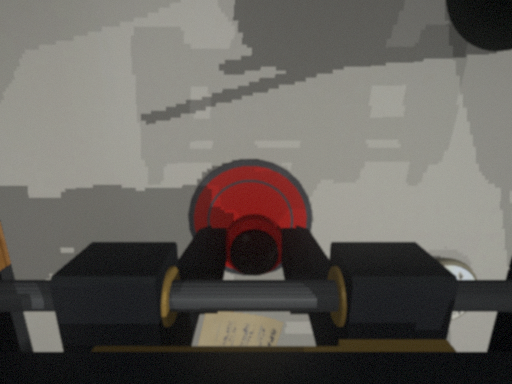

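The red pot is held upright at (255,245), over the red coaster centred at (250,218). Placing it, then backing off so the top camera can see.

```bash
python3 -m creep '[[1,-1,8,0,0.3],[1,-1,17,0,0.3],[1,-1,23,0,0.3],[1,-1,26,0,0.3],[1,-1,26.5,0,0.3],[1,-1,26.5,0,0.3],[1,-1,26.5,0,0.45],[1,-1,26.5,0,0.7],[1,-1,26.5,0,0.75],[1,-1,20,0,0.75]]'
python3 -m creep '[[0,0,-25,0,0.75],[0,0,-60,0,0.75],[0,0,-100,0,0.75],[0,0,-140,0,0.75],[0,0,-180,0,0.75],[-40,0,-180,0,0.75],[-85,0,-180,0,0.75],[-130,0,-180,0,0.75],[-175,0,-180,0,0.75],[-215,0,-180,0,0.75]]'
python3 -m creep '[[-40,0,0,0,0.75],[-85,0,0,0,0.75],[-130,0,0,0,0.75],[-175,0,0,0,0.75],[-220,0,0,0,0.75],[-265,0,0,0,0.75],[-310,0,0,0,0.75],[-355,0,0,0,0.75],[-380,0,0,0,0.75],[-380,0,0,0,0.75]]'
python3 - <<'E'
from h import *
T=cams.grab_frame('top')
cv2.imwrite('pics/t13.png',cv2.resize(T['frame'][110:230,115:345],None,fx=3.4,fy=3.4,interpolation=cv2.INTER_CUBIC)[:,:,::-1])
E
```

```text
time: 28.7
tool_pos: [454.1, 393.7, 180.6]
tcp_rot: [0.709, 0.705, -0.001, -0.0]
wrist_force: [0.2, -1.2, 0.4]
grip_width: 0.669
gripper_force: 0.0
time: 29.7
tool_pos: [453.0, 177.3, 362.1]
tcp_rot: [0.709, 0.705, 0.0, 0.0]
wrist_force: [0.6, 0.3, -0.5]
grip_width: 0.749
gripper_force: 0.0
time: 30.7
tool_pos: [451.3, -203.7, 362.2]
tcp_rot: [0.71, 0.704, -0.0, 0.001]
wrist_force: [0.0, 0.8, 1.0]
grip_width: 0.752
gripper_force: 0.0
```

View pics/t13.png

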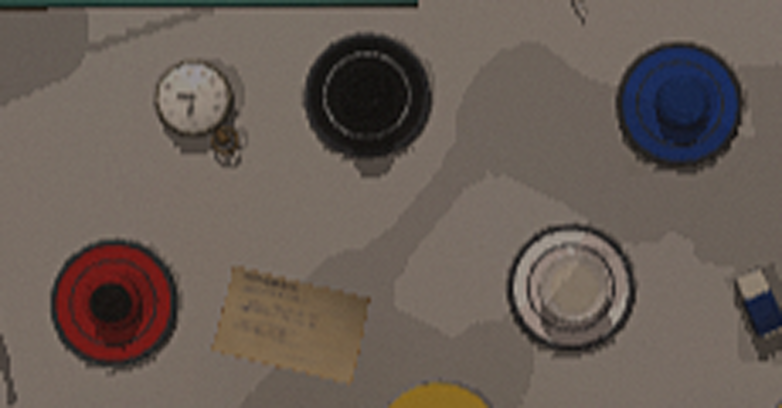

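All four stand on their own coasters in the top crop: red pot (115,302), blue pot (683,100), tin (574,285), each within about 4 mm of its coaster centre. The loupe was placed at the black coaster's measured centre and seen upright there from the wrist camera. The watch and eraser look unmoved, so I'm handing in.

```bash
python3 -c "
from cell import ticket
print(ticket.close_job())"
```

```text
the job is handed in; nothing more can be done
None
```

I handed in the job at about 31 s with the red pot, blue pot, black loupe and white tin each upright on the coaster of its own colour, and the watch and eraser undisturbed as far as the cameras show; no verdict was returned.

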